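Load the bulb tester and index its swing arm to the test hole

TASK

Stand the headlamp bulb upright in the round dish of the bulb tester's swing arm, letting go of it there. Then pull up the arm's spring plunger, turn the arm anticlockwise (seen from above) to the next hole and let the plunger snap fully in. Last, swing the curved hook through the ring on the arm until it stops, and leave everything else on the table where it stands.

Things in the scene. Friction and masses are not known exactly. Their poses are not given: they have to be found in the camera images.
- bulb_center (a point): centre (half-way up, on the axis) of the headlamp bulb, a loose upright thing 78 mm tall: chrome metal cap 28 mm across and 46 mm tall above a flat foot flange 38 mm across and 4 mm thick, with an 18 mm wide glass bulb with chrome tip on top (46 to 78 mm). It stands on its flange; grip it by the metal cap. z axis up along the bulb; about 60 g. It stands among a tail-lamp bulb and a lamp socket, in any order
- dish (a point): centre of the floor of the shallow round steel dish on the swing arm, 41 mm above the table; inside 48 mm across, rim only 6 mm above its floor. It lies 100 mm from the pivot, on the side opposite the plunger, and turns with the arm
- pivot (a point): the vertical axis of the tester's swing arm, at the top of the pivot boss (44 mm above the table). The tester is a fixed grey base plate (200 x 290 mm) that carries the arm, a quadrant with three holes, the hook and a black photocell post 124 mm tall; axes are those of the plate, z up. With the arm in the test hole the tail points along +y and the dish along -y of the plate; the photocell post then stands beside the dish, its axis 83 mm from it towards +x
- swing (a joint): angle of the swing arm in rad, positive anticlockwise from above. The index holes are at -0.8, 0 and +0.8 (free play about 0.025 in a hole). It starts in the middle hole (0, loading); the test hole is the next one anticlockwise, +0.8. Stops at +-0.84. It turns stiffly (about 0.12 N m) and stays where it is left
- plunger (a joint): lift of the spring plunger in m: 0 = pin fully down in a hole, stop at 0.016. The pin is clear of the holes above 0.010; let go between holes it rests on the quadrant at 0.010 and snaps in when it comes over a hole. Spring about 4 N at 0 and 9 N at the stop
- plunger_knob (a point): centre of the plunger's black upright round knob, 24 mm across and 32 mm tall, on the arm's tail 85 mm from the pivot, its centre 58 mm above the table when the plunger is down (the flat top of the arm lies 20 mm below the knob's centre). x axis points along the tail, away from the pivot. It moves with plunger and arm
- ring (a point): centre of the upright steel ring (20 mm inside, 32 mm outside) on the tail's end, 130 mm from the pivot, 51 mm above the table; one looks through it along the tail (its x axis)
- hook (a joint): angle of the curved hook in rad, positive clockwise from above: 0 = fully open, 1.1 = closed against its stop. With the arm in the test hole the tip enters the ring at about 0.7. It starts between 0 and 0.3, turns stiffly (0.06 N m) and stays where it is left
- hook_hinge (a point): vertical hinge axis of the hook, at the hook's height (51 mm above the table), on the base plate
- hook_knob (a point): centre of the hook's black upright round knob, 16 mm across and 36 mm tall (top 88 mm, bottom 52 mm above the table, centre 70 mm), 60 mm from the hook's hinge; the hook's round steel bars reach 55 mm above the table below it. It moves with the hook
- hook_tip (a point): free tip of the curved hook: a 5 mm steel bar bent to a 60 mm radius about its hinge, running from the knob 1.31 rad round to this tip, 51 mm above the table
- tail_bulb_center (a point): centre of a small tail-lamp bulb standing upright (brass cap 19 mm across, glass globe 27 mm across, 45 mm tall); leave it alone
- socket_center (a point): centre of a white porcelain lamp socket standing upright (44 mm across, 40 mm tall); leave it alone
- tweezers_center (a point): centre of red plastic tweezers lying on the table (130 x 20 mm, 9 mm high); leave them alone
- battery_center (a point): centre of a block battery standing upright (26 x 17 x 45 mm); leave it alone
- screwdriver_grip (a point): grip point on the grey handle of a screwdriver lying on the table (190 mm long, handle 26 mm thick); leave it alone

How it is judged:
By the outcome, as a careful person would: the job done as asked, in the order asked, and still so for the second after the job is handed in, with the robot touching nothing.
It also fails if it takes over 50 s, if anything falls off the work surface, if the arm or the gripper's body presses on something with over 40 N, if the wrist force passes 120 N, or if a joint passes its speed limit or range.

ROBOT

A 6-joint arm with a two-finger parallel gripper is mounted at the origin on the work surface. World frame = base frame: x ahead of the robot, y to its left, z up, the work surface at z = 0. Lengths are in mm, angles in rad, forces in N, time in s.
With the tool pointing down it reaches from about 275 to 750 mm from the base axis. Payload 10.2 kg.
Tool frame: the origin (TCP) lies between the finger pads; the fingertips stand 22 mm ahead of it and the grasp point (between the pads) lies 3 mm ahead of it (ctrl.nose_length is the distance from the TCP to the fingertips, in mm); z points along the fingers, y is the line along which they close (so a half turn about z gives the same grasp; the last joint's range is limited). The gripper opens to 85 mm and grips with 20 to 120 N. Pads are 22 mm wide; open, the fingers measure 114 mm over their backs; the gripper's body (76 mm by 85 mm) begins 54 mm behind the grasp point. The pads swing forward as they close: fully open they stand 13 mm farther back than shut.
Start: joints at [-1.34, 0.313, 1.498, -0, 1.331, -0.223], TCP at [230.14, -471.876, 253.294] pointing down, gripper open.
Joint ranges: [-2.94, 2.94], [-0.97, 2.17], [0.19, 2.56], [-1.23, 4.37], [0.02, 3.11], [-2.88, 2.88]. Speed limits (rad/s): [2.39, 2.39, 3.01, 3.14, 3.14, 3.14].

INTERFACE

Orientations are given as a unit quaternion [w, x, y, z].
In Python, from rig import sense, imaging, ctrl gives the robot as it stands. The module is installed in compiled form; this text tells all that it offers.
- The arm moves only by the tool apply_moves, never from a script. Its argument "commands" is a list of rows, each a list of 5 numbers: the gripper command: -1 is fully open, 1 is shut, values between are in proportion, then the shift along the tool's x, y, z in mm, then the turn about the tool's z in degrees. A call has 1 to 20 rows; each row shifts and turns the commanded pose from where the row before left it, along the tool's axes as they then stand; what a row does not reach is not made up. A row lasts 1/8 s, in which the tool goes at most 62.5 mm and 10.7 degrees, less where a joint would pass 70% of its speed; a pose out of reach is approached as far as the arm can. A call is refused whole if a number of a shift passes 62.5 or a number of a turn 10.7, either way. A call with a gripper value outside its range is refused whole. The fingers move at their own pace and stop on an object; "newtons" is the grip in N (left out, the last holds). Time passes only in rows, so rows that do not move let the fingers close. It gives the time, the measured TCP pose, the force, the opening and the grip force at its end, in the units of the state.
- sense(): the state, without advancing time (a new reading comes with each control period).
- imaging.capture(name): name is "scene" or "side" or "wrist"; returns the picture (420x560x3 uint8, blue, green, red); there is no depth.
- imaging.calibration(name): a dict with "camera_matrix" (3x3 intrinsics, pixels), "world_to_cam" (4x4, takes a point from world to camera coordinates). Camera axes: x right, y up, looking along -z (the intrinsics and any distortion apply to the point x, -y, -z); pixel columns grow to the right and rows downward; lengths in mm; the calibration is good to about 2 mm. The wrist camera is an equidistant fisheye: a pixel r from the principal point sees the ray r / f radians off the axis. A picture is of the moment at which its call begins: read the wrist's pose just before it. calibration takes no time and is no camera call; for the wrist camera it gives the pose at the moment of the call.
- ctrl.finish_job(): hands the job in; it is judged then, once.
The state is a dict: "time_s": time; "joints": joint angles; "dq": joint speeds; "tau": joint torques, N m; "eef_pos": TCP position; "ee_rot": TCP orientation; "force": force on the tool from outside, world axes, zero at the start; "wrist_torque": the same for the moment, N m; "grip_width": opening from 0.0 (shut) to 1.0 (fully open); "grip_force": force on a finger pad.
Only numpy, scipy, OpenCV 4.12 (cv2) and the standard library are available. Lean on these libraries where they do the work, as an engineer would, in place of code of your own. Each camera call takes 0.05 s, during which the arm holds its last target. There are 200 camera calls.

## Working session

There is one attempt and no reset: what is moved stays moved. The work goes in short steps, Python scripts to look and compute and a tool call to move; the robot and the scene stay as the last step left them, time stands still between calls to the robot, and variables do not carry over. Pictures are saved under pics/ and viewed, at most 14 in all, crops included, and the job is handed in when it is done.

Besides the shell and the picture viewer there is one more tool, called after ">>>" as a command line: name --pt "numbers of a row" for each row, then --argument value for the rest. apply_moves: Moves the arm, as the interface text tells. Its arguments: {"type":"object","properties":{"commands":{"type":"array","items":{"type":"array","items":{"type":"number"}}},"newtons":{"type":"number"}},"required":["commands"]}

```bash
mkdir -p pics; cat > h.py <<'E'
import numpy as np, cv2
from rig import sense, imaging, ctrl
E
python3 - <<'E'
from h import *
for n in ["scene","side","wrist"]:
    c=imaging.calibration(n); im=imaging.capture(n); cv2.imwrite(f"pics/{n}0.png",im); np.savez(f"{n}0.npz",im=im,K=c["camera_matrix"],T=c["world_to_cam"])
    print(n,{k:(v if not hasattr(v,'tolist') else np.round(v,3).tolist()) for k,v in c.items()})
print(sense())
E
```

```text
scene {'camera_matrix': [[500.512, 0.0, 282.686], [0.0, 500.512, 205.769], [0.0, 0.0, 1.0]], 'world_to_cam': [[0.302, 0.953, 0.021, -126.255], [-0.552, 0.157, 0.819, 257.949], [0.777, -0.259, 0.573, -1568.169], [0.0, 0.0, 0.0, 1.0]]}
side {'camera_matrix': [[418.67, 0.0, 280.862], [0.0, 418.67, 210.818], [0.0, 0.0, 1.0]], 'world_to_cam': [[0.965, -0.263, -0.012, -569.465], [0.163, 0.56, 0.812, -129.164], [-0.207, -0.786, 0.583, -1019.251], [0.0, 0.0, 0.0, 1.0]]}
wrist {'camera_matrix': [[325.192, 0.0, 281.469], [0.0, 325.192, 213.786], [0.0, 0.0, 1.0]], 'world_to_cam': [[0.44, -0.898, -0.001, -525.366], [0.864, 0.423, -0.274, 34.956], [0.247, 0.119, 0.962, -378.563], [0.0, 0.0, 0.0, 1.0]]}
{'time_s': 0.15, 'joints': array([-1.34040933e+00,  3.13364006e-01,  1.49825405e+00, -1.67512379e-06,
        1.33096454e+00, -2.23413700e-01]), 'dq': array([-0.0003728 , -0.00247366, -0.00193516,  0.00093704, -0.0005782 ,
       -0.00037986]), 'tau': array([ 1.13128714e-03, -4.12371576e+01, -2.59797406e+01, -1.38211253e-04,
        3.19843428e-03,  6.83384570e-06]), 'eef_pos': array([ 230.09670706, -471.71210853,  252.84795872]), 'ee_rot': array([-4.94963028e-04,  9.74368203e-01,  2.24958573e-01, -2.53926426e-06]), 'force': array([-0.62898757, -0.18779322, -0.95393512]), 'wrist_torque': array([-0.00296787, -0.0386326 , -0.00556242]), 'grip_force': 0.0, 'grip_width': 0.9979539420143276}
```

View pics/scene0.png

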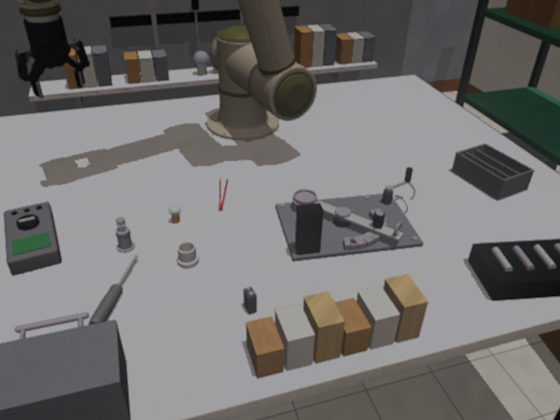

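View pics/side0.png

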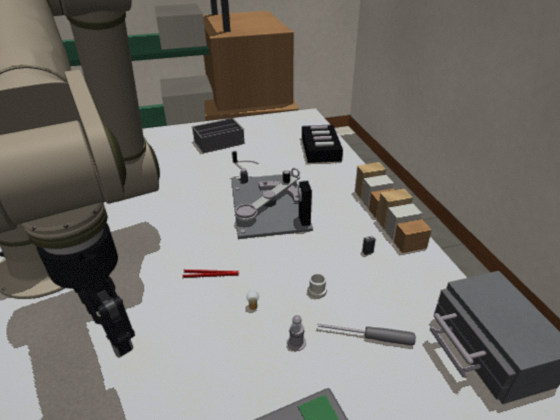

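Scene: bulb at (124,236), tail bulb (175,213), socket (187,254), tester plate with corners (277,203), (376,193), (418,245), (300,253). Side: bulb (296,332), dish (246,213), ring (295,174). I'll zoom in on both views.

```bash
cat >> h.py <<'E'
def load(n):
    d=np.load(n+".npz"); return d["im"],d["K"],d["T"]
def ray(K,T,px,fish=False):
    x=(px[0]-K[0,2])/K[0,0]; y=(px[1]-K[1,2])/K[1,1]
    if fish:
        r=np.hypot(x,y); s=np.sin(r)/max(r,1e-9); d=np.array([x*s,-y*s,-np.cos(r)])
    else: d=np.array([x,-y,-1.])
    R=T[:3,:3]; return -R.T@T[:3,3], R.T@d/np.linalg.norm(d)
def onz(K,T,px,z,fish=False):
    o,d=ray(K,T,px,fish); return o+d*(z-o[2])/d[2]
def proj(K,T,p,fish=False):
    c=T[:3,:3]@np.asarray(p,float)+T[:3,3]; v=np.array([c[0],-c[1],-c[2]])
    if fish:
        t=np.arctan2(np.hypot(v[0],v[1]),v[2]); v=np.array([*(v[:2]/np.hypot(v[0],v[1])*t),1])
    else: v=v/v[2]
    return (K@v)[:2]
def two(a,b):
    (o1,d1),(o2,d2)=a,b; s=np.linalg.lstsq(np.c_[d1,-d2],o2-o1,rcond=None)[0]
    p,q=o1+d1*s[0],o2+d2*s[1]; return (p+q)/2,np.linalg.norm(p-q)
E
python3 - <<'E'
from h import *
a,K,T=load("scene0"); b,K2,T2=load("side0")
A=cv2.resize(a[155:260,268:428],None,fx=5,fy=5,interpolation=2)[:, :800]
cv2.imwrite("pics/z1.png",A)
B=cv2.resize(b[140:240,220:320],None,fx=6,fy=6,interpolation=2)
cv2.imwrite("pics/z2.png",B)
print("bulb", two(ray(K,T,(124,236)),ray(K2,T2,(296,332))))
print("bulb foot", onz(K,T,(125,246),0), onz(K2,T2,(296,346),0))
print("dish",two(ray(K,T,(305,198)),ray(K2,T2,(246,213))))
E
```

```text
bulb (array([ 517.13238343, -381.3399684 ,   29.2696302 ]), np.float64(0.5316243966063279))
bulb foot [ 514.07791155 -383.84000824    0.        ] [ 514.26661031 -391.08616517    0.        ]
dish (array([499.86948594,  26.48911265,  36.08245853]), np.float64(5.210064797847996))
```

View pics/z1.png

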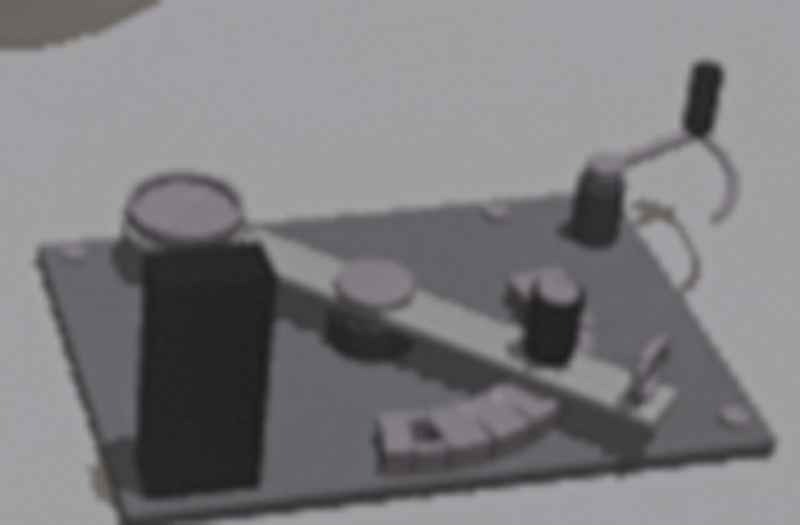

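View pics/z2.png

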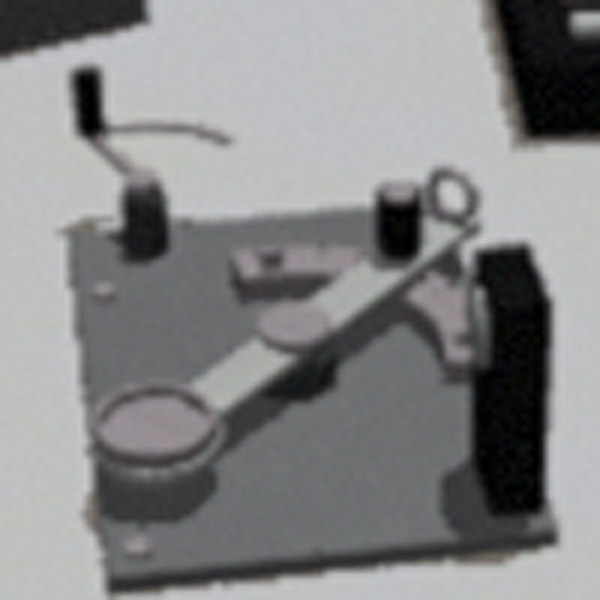

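The zooms show the dish, pivot, plunger knob, ring, hook knob and hook tip in both views. I'll triangulate each and check it against the given geometry.

```bash
python3 - <<'E'
from h import *
a,K,T=load("scene0"); b,K2,T2=load("side0")
P={}
for n,p,q,z in [("dishrim",(184,208),(156,425),46),("pivot",(375,283),(294,326),44),("knob",(553,325),(399,222),58),("knobtop",(558,287),(400,193),74),("ring",(653,370),(452,194),51),("hingetop",(606,163),(143,183),51),("hknob",(703,98),(89,102),70),("hknobtop",(707,67),(87,72),88),("tip",(717,218),(228,140),51)]:
    u=(268+(p[0]-2)/5,155+(p[1]-2)/5); v=(220+(q[0]-2.5)/6,140+(q[1]-2.5)/6)
    m,e=two(ray(K,T,u),ray(K2,T2,v)); P[n]=m
    print(n,m.round(1),round(e,1),onz(K,T,u,z)[:2].round(1),onz(K2,T2,v,z)[:2].round(1))
d=lambda a,b:(np.hypot(*(P[a]-P[b])[:2]).round(1), np.degrees(np.arctan2(*(P[a]-P[b])[1::-1])).round(1))
for x in [("dishrim","pivot"),("knob","pivot"),("ring","pivot"),("hknob","hingetop"),("tip","hingetop"),("hingetop","pivot")]: print(x,d(*x))
E
```

```text
dishrim [499.9  25.6  43.2] 1.6 [502.7  24.9] [499.4  20.5]
pivot [578.5  88.1  42.1] 1.9 [579.7  87.9] [577.9  83.6]
knob [645.3 141.   56.5] 0.5 [646.9 140.1] [644.6 138.1]
knobtop [645.  140.1  74.9] 3.3 [641.8 142.7] [645.4 138.6]
ring [680.8 170.1  51.1] 2.5 [679.2 171.7] [680.8 168. ]
hingetop [533.1 224.3  52.5] 4.1 [528.2 228.1] [533.6 223. ]
hknob [517.4 281.8  70.7] 2.3 [514.7 283.9] [517.6 280.6]
hknobtop [517.6 280.6  88.4] 1.9 [515.6 282.3] [517.8 279.5]
tip [584.9 255.2  50.9] 1.0 [584.3 255.8] [584.8 254.2]
('dishrim', 'pivot') (np.float64(100.4), np.float64(-141.5))
('knob', 'pivot') (np.float64(85.3), np.float64(38.4))
('ring', 'pivot') (np.float64(131.2), np.float64(38.7))
('hknob', 'hingetop') (np.float64(59.6), np.float64(105.3))
('tip', 'hingetop') (np.float64(60.3), np.float64(30.9))
('hingetop', 'pivot') (np.float64(143.6), np.float64(108.4))
```

```bash
cat >> h.py <<'E'
from scipy.spatial.transform import Rotation as Ro
def st(): 
    s=sense(); q=s["ee_rot"]; R=Ro.from_quat([q[1],q[2],q[3],q[0]]).as_matrix()
    return s,R,np.degrees(np.arctan2(R[1,0],R[0,0]))
def go(t,yaw=None):
    s,R,y=st(); print("t",s["time_s"],"pos",s["eef_pos"].round(1),"yaw",y.round(2),"tilt",R[:2,2].round(4),"F",s["force"].round(1),"w",round(s["grip_width"],3),"gf",s["grip_force"],"q6",s["joints"][5].round(2))
    print(" tool shift",(R.T@(np.array(t)-s["eef_pos"])).round(1),"turn",None if yaw is None else round(y-yaw,1))
def snap(n,tag):
    c=imaging.calibration(n); im=imaging.capture(n); cv2.imwrite(f"pics/{tag}.png",im); np.savez(tag+".npz",im=im,K=c["camera_matrix"],T=c["world_to_cam"])
E
python3 - <<'E'
from h import *
a,K,T=load("scene0"); b,K2,T2=load("side0")
for n,u,v in [("tail",(175,213),(252,300)),("socket",(187,254),(317,285)),("sdtip",(137,257),(319,326)),("sdh",(106,305),(390,336))]:
    m,e=two(ray(K,T,u),ray(K2,T2,v)); print(n,m.round(1),round(e,1))
go([508,-388,150],26)
go([516,-383,150],26)
E
```

```text
tail [ 453.1 -268.4   20.7] 2.1
socket [ 600.8 -263.8   19.4] 1.7
sdtip [ 570.4 -362.8    9.3] 3.1
sdh [ 694.6 -426.4   13. ] 3.2
t 0.15 pos [ 230.1 -471.7  252.8] yaw 26.0 tilt [-0.0002  0.001 ] F [-0.6 -0.2 -1. ] w 0.998 gf 0.0 q6 -0.22
 tool shift [286.5  46.7 102.9] turn 0.0
t 0.15 pos [ 230.1 -471.7  252.8] yaw 26.0 tilt [-0.0002  0.001 ] F [-0.6 -0.2 -1. ] w 0.998 gf 0.0 q6 -0.22
 tool shift [295.8  45.7 102.9] turn 0.0
```

>>> apply_moves --pt "-1 20 3 6 0" --pt "-1 37 6 11 0" --pt "-1 45 7 13 0" --pt "-1 45 7 13 0" --pt "-1 45 7 13 0" --pt "-1 45 7 13 0" --pt "-1 37 6 11 0" --pt "-1 20 3 6 0" --pt "-1 2 0 2 0" --pt "-1 0 0 0 0" --newtons 40

```text
time_s: 1.4
eef_pos: [515.5, -384.0, 165.5]
ee_rot: [0.0, 0.974, 0.225, -0.0]
force: [0.6, -1.2, 0.4]
grip_width: 0.997
grip_force: 0.0
```

```bash
python3 - <<'E'
from h import *
snap("wrist","w1"); go([516,-383,34],26)
im,K,T=load("w1")
for z in (0,78): print(proj(K,T,[516,-383,z],True))
E
```

```text
t 1.45 pos [ 515.4 -384.2  165.8] yaw 25.93 tilt [ 0.0001 -0.0004] F [ 0.2 -0.6  0.3] w 1.0 gf 0.0 q6 0.3
 tool shift [  1.1  -0.9 131.8] turn -0.1
[279.69428121 201.48929279]
[279.06556711 229.09515657]
```

View pics/w1.png

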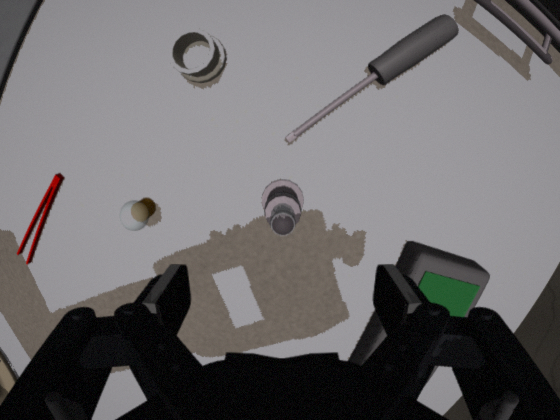

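Wrist view: bulb flange centred at about (283,200), tip at about (283,222). The screwdriver tip at (290,138) and the other things are clear of the fingers.

```bash
python3 - <<'E'
from h import *
im,K,T=load("w1")
print(onz(K,T,(283,200),4,True),onz(K,T,(283,223),76,True))
go([515,-385.5,34],26)
E
```

```text
[ 519.41150446 -384.63724217    4.        ] [ 520.46622862 -383.77147947   76.        ]
t 1.45 pos [ 515.4 -384.2  165.8] yaw 25.93 tilt [ 0.0001 -0.0004] F [ 0.2 -0.6  0.3] w 1.0 gf 0.0 q6 0.3
 tool shift [ -0.9   0.9 131.8] turn -0.1
```

>>> apply_moves --pt "-1 3 1 10 0" --pt "-1 0 0 25 0" --pt "-1 0 0 30 0" --pt "-1 0 0 25 0" --pt "-1 0 0 20 0" --pt "-1 0 0 14 0" --pt "-1 0 0 8 0" --pt "0.2 0 0 0 0" --pt "1 0 0 0 0" --pt "1 0 0 0 0" --pt "1 0 0 0 0" --pt "1 0 0 0 0" --pt "1 0 0 0 0"

```text
time_s: 3.08
eef_pos: [519.7, -383.3, 34.0]
ee_rot: [0.001, 0.974, 0.225, 0.0]
force: [-0.7, 1.1, 6.2]
grip_width: 0.32
grip_force: 39.5
```

```bash
python3 - <<'E'
from h import *
go([500.5,25,74],26)
E
```

```text
t 3.075 pos [ 519.7 -383.3   34. ] yaw 26.0 tilt [ 0.0008 -0.0008] F [-0.7  1.1  6.2] w 0.32 gf 39.46251690387726 q6 0.3
 tool shift [ 161.7 -375.4  -40.4] turn 0.0
```

>>> apply_moves --pt "1 0 0 -10 0" --pt "1 0 0 -25 0" --pt "1 0 0 -30 0" --pt "1 0 0 -25 0" --pt "1 8 -20 -10 0" --pt "1 16 -37 0 0" --pt "1 18 -42 0 0" --pt "1 18 -42 0 0" --pt "1 18 -42 0 0" --pt "1 18 -42 0 0" --pt "1 18 -42 0 0" --pt "1 18 -42 0 0" --pt "1 14 -33 8 0" --pt "1 10 -22 8 0" --pt "1 5 -11 4 0" --pt "1 0 0 0 0" --pt "1 0 0 0 0"

```text
time_s: 5.2
eef_pos: [500.1, 23.8, 113.6]
ee_rot: [0.0, 0.974, 0.225, 0.0]
force: [0.2, -0.4, -1.2]
grip_width: 0.316
grip_force: 39.5
```

```bash
python3 - <<'E'
from h import *
go([500.5,25,75],26)
for n in ("wrist","scene","side"): snap(n,n+"2")
o=np.zeros((600,800,3),np.uint8)
s,K,T=load("scene2"); d,K2,T2=load("side2"); w,Kw,Tw=load("wrist2")
o[:300,:400]=cv2.resize(s[140:215,255:355],(400,300),interpolation=2)
o[:300,400:]=cv2.resize(d[150:240,200:320],(400,300),interpolation=2)
o[300:,:400]=cv2.resize(w,(400,300))
u=proj(Kw,Tw,[500.5,25,41],True).astype(int); print(u)
o[300:,400:]=cv2.resize(w[130:280,180:380],(400,300),interpolation=2)
cv2.imwrite("pics/m2.png",o)
E
```

```text
t 5.2 pos [500.1  23.8 113.6] yaw 25.96 tilt [ 0.0005 -0.0003] F [ 0.2 -0.4 -1.2] w 0.316 gf 39.4784814119339 q6 0.93
 tool shift [ 0.9 -0.9 38.6] turn -0.0
[278 236]
```

View pics/m2.png

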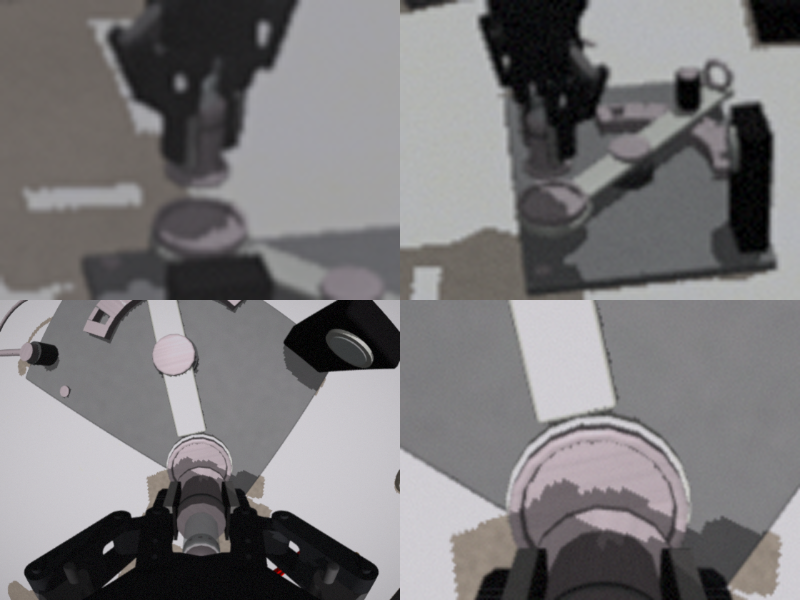

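The bulb hangs upright just above the dish. In the wrist crop the dish rim spans about px 234 to 325 with its top at row 186, and the bulb flange spans about 256 to 312. I'll compare those with projections.

```bash
python3 - <<'E'
from h import *
w,K,T=load("wrist2")
th=np.linspace(0,2*np.pi,73)
def circ(c,r,z):
    p=np.array([proj(K,T,[c[0]+r*np.cos(t),c[1]+r*np.sin(t),z],True) for t in th]); return p.min(0).round(1),p.max(0).round(1)
for c in [(500.5,25),(502.5,25),(500.5,27)]: print("dish",c,circ(c,24,47),circ(c,26.5,47),circ(c,24,41))
print("flange",circ((500.1,23.8),19,83),circ((500.1,23.8),19,79))
# rim edges by profile
g=cv2.cvtColor(w,cv2.COLOR_BGR2GRAY)
for r in (215,225,235): print(r,g[r,222:340].tolist())
print("col",g[170:230,280].tolist())
E
```

```text
dish (500.5, 25) (array([239.5, 202. ]), array([317.5, 275.1])) (array([235.5, 197.8]), array([321.6, 278.5])) (array([240.7, 199.6]), array([316.5, 271. ]))
dish (502.5, 25) (array([240.8, 199. ]), array([319. , 272.6])) (array([236.8, 194.9]), array([323.1, 276. ])) (array([241.9, 196.7]), array([318. , 268.5]))
dish (500.5, 27) (array([236.6, 200.5]), array([314.7, 273.8])) (array([232.6, 196.4]), array([318.7, 277.3])) (array([237.8, 198.2]), array([313.7, 269.8]))
flange (array([242.6, 231.2]), array([316.8, 298.3])) (array([243.4, 228.6]), array([316. , 294.5]))
215 [126, 125, 126, 126, 126, 127, 126, 124, 128, 126, 125, 126, 126, 124, 168, 200, 202, 180, 134, 155, 175, 179, 175, 167, 158, 121, 103, 147, 168, 175, 177, 174, 175, 177, 176, 178, 178, 179, 179, 178, 178, 180, 177, 179, 178, 180, 178, 177, 177, 175, 175, 177, 174, 176, 175, 175, 175, 176, 176, 177, 175, 175, 176, 173, 176, 176, 175, 177, 178, 175, 176, 174, 173, 175, 173, 175, 174, 173, 173, 172, 173, 171, 171, 170, 169, 166, 164, 144, 136, 160, 169, 168, 167, 165, 154, 117, 120, 170, 196, 170, 123, 127, 129, 129, 
[... 840 characters left out ...]
 103, 103, 103, 104, 101, 102, 101, 102, 99, 84, 86, 74, 71, 71, 77, 82, 99, 126, 139, 163, 165, 168, 170, 170, 167, 165, 156, 154, 149, 134, 131, 116, 113, 109, 93, 90, 84, 75, 74, 82, 95, 104, 104, 104, 107, 108, 106, 105, 110, 113, 128, 131, 140, 171, 174, 178, 176, 174, 160, 100, 76, 124, 168, 172, 168, 163, 160, 157, 149, 129, 127, 127, 126, 127, 128, 128, 129, 129, 128, 128, 127, 126, 130]
col [205, 206, 205, 206, 207, 205, 206, 204, 204, 205, 205, 206, 207, 201, 173, 118, 78, 87, 158, 197, 202, 164, 101, 72, 115, 179, 199, 190, 174, 164, 153, 171, 180, 179, 179, 180, 181, 177, 173, 174, 176, 179, 177, 176, 174, 176, 175, 178, 176, 175, 174, 173, 172, 173, 169, 130, 107, 105, 106, 103]
```

>>> apply_moves --pt "1 3 -1 8 0" --pt "1 0 0 10 0" --pt "1 0 0 10 0" --pt "1 0 0 6 0" --pt "1 0 0 3 0" --pt "1 0 0 0 0" --pt "1 0 0 0 0"

```text
time_s: 6.22
eef_pos: [502.2, 26.8, 76.6]
ee_rot: [0.0, 0.974, 0.225, 0.0]
force: [0.2, 0.2, -1.2]
grip_width: 0.313
grip_force: 39.5
```

```bash
python3 - <<'E'
from h import *
go([503,25,75],26)
snap("wrist","wrist3"); w,K,T=load("wrist3"); d,_,_=(snap("side","side3"),0,0); s=load("side3")[0]
o=np.hstack([cv2.resize(w[130:330,180:380],(500,500),interpolation=2),cv2.resize(s[180:230,225:255],(300,500),interpolation=2)])
cv2.imwrite("pics/m3.png",o)
E
```

```text
t 6.225 pos [502.2  26.8  76.6] yaw 26.0 tilt [ 0.0006 -0.0001] F [ 0.2  0.2 -1.2] w 0.313 gf 39.47818994522095 q6 0.94
 tool shift [-0.1  1.9  1.6] turn 0.0
```

View pics/m3.png

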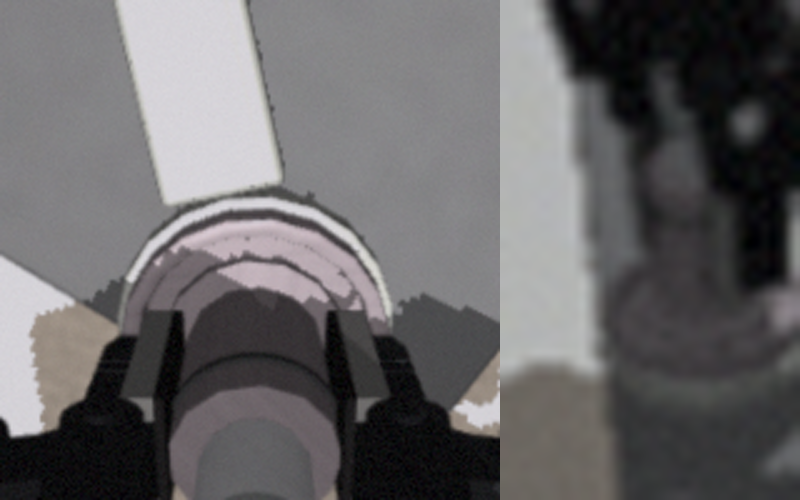

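Flange sits inside the rim all round: far-side gap about 4 to 5 mm, bulb about 1.5 mm to the right of the dish centre. I'll nudge it, lower and release.

>>> apply_moves --pt "1 0 -1 0.7 0" --pt "1 0 0 0.7 0" --pt "1 0 0 0 0" --pt "0.1 0 0 0 0" --pt "-0.1 0 0 0 0" --pt "-0.4 0 0 0 0" --pt "-0.4 0 0 0 0" --pt "-0.4 0 0 -8 0" --pt "-0.4 0 0 -20 0" --pt "-0.4 0 0 -30 0" --pt "-0.4 0 0 -30 0" --pt "-0.4 0 0 -22 0" --pt "-0.4 0 0 0 0"

```text
time_s: 7.95
eef_pos: [502.2, 27.6, 186.5]
ee_rot: [0.001, 0.974, 0.225, 0.002]
force: [0.1, 0.1, -0.0]
grip_width: 0.701
grip_force: 0.0
```

```bash
python3 - <<'E'
from h import *
snap("side","side4");snap("scene","scene4")
u=np.array([np.cos(np.radians(38.6)),np.sin(np.radians(38.6))]); k=np.array([579,87.5])+85*u
print(k)
go([*k,150],38.6)
o=np.hstack([cv2.resize(load("side4")[0][170:240,220:270],(300,420),interpolation=2),cv2.resize(load("scene4")[0][155:225,270:353],(498,420),interpolation=2)])
cv2.imwrite("pics/m4.png",o)
E
```

```text
[645.42924016 140.52976572]
t 8.05 pos [501.3  27.7 184.4] yaw 25.99 tilt [-0.0006  0.0001] F [-0.2  0.1 -0.5] w 0.699 gf 0.0 q6 0.94
 tool shift [179.  -38.2  34.4] turn -12.6
```

View pics/m4.png

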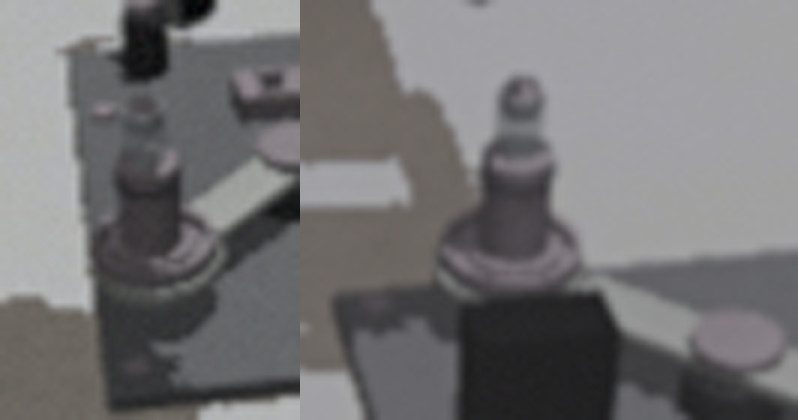

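Bulb stands upright in the dish, released. Next is the plunger knob.

>>> apply_moves --pt "-0.4 12 -2 0 0" --pt "-0.4 30 -6 0 0" --pt "-0.4 40 -9 0 0" --pt "-0.4 40 -9 10 0" --pt "-0.4 34 -7 12 0" --pt "-0.4 17 -4 9 0" --pt "-0.4 6 -1 4 0" --pt "-0.4 0 0 0 -6.3" --pt "-0.4 0 0 0 -6.3" --pt "-0.4 0 0 0 0" --pt "-0.4 0 0 0 0"

```text
time_s: 9.43
eef_pos: [645.8, 140.2, 149.9]
ee_rot: [-0.0, 0.944, 0.329, -0.0]
force: [-0.2, -0.0, 0.4]
grip_width: 0.698
grip_force: 0.0
```

```bash
python3 - <<'E'
from h import *
go([645.4,140.5,66],38.6)
snap("wrist","wrist5"); w,K,T=load("wrist5")
for n,p in [("knobtop",[645.4,140.5,74]),("pivot",[579,87.5,44]),("ring",[680.6,168.6,51])]: print(n,proj(K,T,p,True).round(1))
E
```

```text
t 9.425 pos [645.8 140.2 149.9] yaw 38.47 tilt [-0.0001 -0.    ] F [-0.2 -0.   0.4] w 0.698 gf 0.0 q6 0.94
 tool shift [-0.1 -0.5 83.9] turn -0.1
knobtop [279.  236.1]
pivot [279.6 319.6]
ring [279.1 161.5]
```

View pics/wrist5.png

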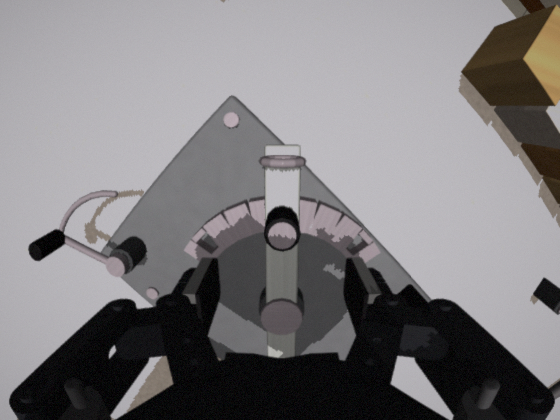

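Wrist view: knob top at (283,235), pivot (281,316), ring (282,160), all within about 1.5 mm of prediction.

>>> apply_moves --pt "-0.4 0 1 12 0" --pt "-0.4 0 0 22 0" --pt "-0.4 0 0 22 0" --pt "-0.4 0 0 16 0" --pt "-0.4 0 0 9 0" --pt "-0.4 0 0 3 0" --pt "0.2 0 0 0 0" --pt "0.7 0 0 0 0" --pt "1 0 0 0 0" --pt "1 0 0 0 0" --pt "1 0 0 0 0" --newtons 60

```text
time_s: 10.85
eef_pos: [646.9, 139.6, 66.7]
ee_rot: [0.0, 0.944, 0.33, 0.001]
force: [-0.9, 1.4, 5.6]
grip_width: 0.26
grip_force: 58.7
```

```bash
python3 - <<'E'
from h import *
go([645.4,140.5,80],38.6)
E
```

```text
t 10.85 pos [646.9 139.6  66.7] yaw 38.6 tilt [0.0014 0.0002] F [-0.9  1.4  5.6] w 0.26 gf 58.667598366737366 q6 0.93
 tool shift [ -0.6  -1.6 -13.3] turn -0.0
```

>>> apply_moves --pt "1 0 0 -4 0" --pt "1 0 0 -5 0" --pt "1 0 0 -4 0" --pt "1 0 0 0 0" --pt "1 0 0 0 0"

```text
time_s: 11.48
eef_pos: [646.4, 139.6, 78.5]
ee_rot: [-0.0, 0.944, 0.331, -0.0]
force: [4.9, 2.5, -8.2]
grip_width: 0.264
grip_force: 59.1
```

```bash
python3 - <<'E'
from h import *
go([645.4,140.5,80],38.6)
E
```

```text
t 11.475 pos [646.4 139.6  78.5] yaw 38.6 tilt [-0.0001  0.0002] F [ 4.9  2.5 -8.2] w 0.264 gf 59.082080125808716 q6 0.93
 tool shift [-0.3 -1.3 -1.5] turn 0.0
```

>>> apply_moves --pt "1 -0.1 -3.4 0 -2.3" --pt "1 -0.1 -3.4 0 -2.3" --pt "1 -0.3 -6.8 0 -4.6" --pt "1 -0.3 -6.8 0 -4.6" --pt "1 -0.3 -6.8 0 -4.6" --pt "1 -0.3 -6.8 0 -4.6" --pt "1 -0.3 -6.8 0 -4.6" --pt "1 -0.3 -6.8 0 -4.6" --pt "1 -0.3 -6.8 0 -4.6" --pt "1 -0.3 -6.8 0 -4.6" --pt "1 -0.1 -3.4 0 -2.3" --pt "1 -0.1 -3.4 0 -2.3" --pt "1 0 0 0 0" --pt "1 0 0 0 0"

```text
time_s: 13.22
eef_pos: [587.3, 172.4, 78.4]
ee_rot: [-0.001, 0.739, 0.673, 0.0]
force: [2.1, 10.6, -8.4]
grip_width: 0.262
grip_force: 59.2
```

```bash
python3 - <<'E'
from h import *
go([587.3,172,66],84.4)
s=sense(); d=s["eef_pos"][:2]-[579,87.5]; print(np.hypot(*d),np.degrees(np.arctan2(d[1],d[0])))
E
```

```text
t 13.225 pos [587.3 172.4  78.4] yaw 84.65 tilt [-0.0012  0.0024] F [ 2.1 10.6 -8.4] w 0.262 gf 59.19460415840149 q6 0.19
 tool shift [-0.4  0.  12.4] turn 0.2
85.26248920250839 84.38682453219475
```

>>> apply_moves --pt "1 0 0 2 0" --pt "1 0 0 2 0" --pt "1 0 0 1 0" --pt "1 0 0 0 0"

```text
time_s: 13.72
eef_pos: [587.4, 172.4, 73.6]
ee_rot: [-0.001, 0.739, 0.673, 0.0]
force: [1.9, 10.4, -7.0]
grip_width: 0.261
grip_force: 59.3
```

>>> apply_moves --pt "1 0 0 2 0" --pt "1 0 0 0 0"

```text
time_s: 13.98
eef_pos: [587.4, 172.4, 71.6]
ee_rot: [-0.001, 0.739, 0.673, 0.0]
force: [2.0, 10.9, -6.1]
grip_width: 0.259
grip_force: 59.3
```

>>> apply_moves --pt "1 0 0 2 0" --pt "1 0 0 2 0" --pt "1 0 0 1 0" --pt "1 0 0 0 0"

```text
time_s: 14.48
eef_pos: [587.6, 172.4, 67.2]
ee_rot: [-0.001, 0.739, 0.673, 0.001]
force: [0.9, 10.6, -2.6]
grip_width: 0.26
grip_force: 59.9
```

>>> apply_moves --pt "0.3 0 0 0 0" --pt "0 0 0 0 0" --pt "-0.2 0 0 0 0" --pt "-0.2 0 0 0 0" --pt "-0.2 0 0 -10 0" --pt "-0.2 0 0 -25 0" --pt "-0.2 0 0 -30 0" --pt "-0.2 0 0 -20 0" --pt "-0.2 0 0 -5 0" --pt "-0.2 0 0 0 0"

```text
time_s: 15.72
eef_pos: [587.9, 170.7, 156.7]
ee_rot: [-0.0, 0.74, 0.673, -0.0]
force: [0.0, 0.7, -0.7]
grip_width: 0.596
grip_force: 0.0
```

```bash
python3 - <<'E'
from h import *
go([517.4,281.5,150],105)
for n in ("wrist","scene","side"): snap(n,n+"6")
o=np.zeros((600,800,3),np.uint8)
o[:300,:400]=cv2.resize(load("scene6")[0][150:258,280:424],(400,300),interpolation=2)
o[:300,400:]=cv2.resize(load("side6")[0][140:230,220:340],(400,300),interpolation=2)
o[300:,:400]=cv2.resize(load("wrist6")[0],(400,300))
o[300:,400:]=cv2.resize(load("side6")[0][150:195,245:305],(400,300),interpolation=2)
cv2.imwrite("pics/m6.png",o)
E
```

```text
t 15.725 pos [587.9 170.7 156.7] yaw 84.6 tilt [-0.0002 -0.    ] F [ 0.   0.7 -0.7] w 0.596 gf 0.0 q6 0.19
 tool shift [103.6 -80.6   6.8] turn -20.4
```

View pics/m6.png

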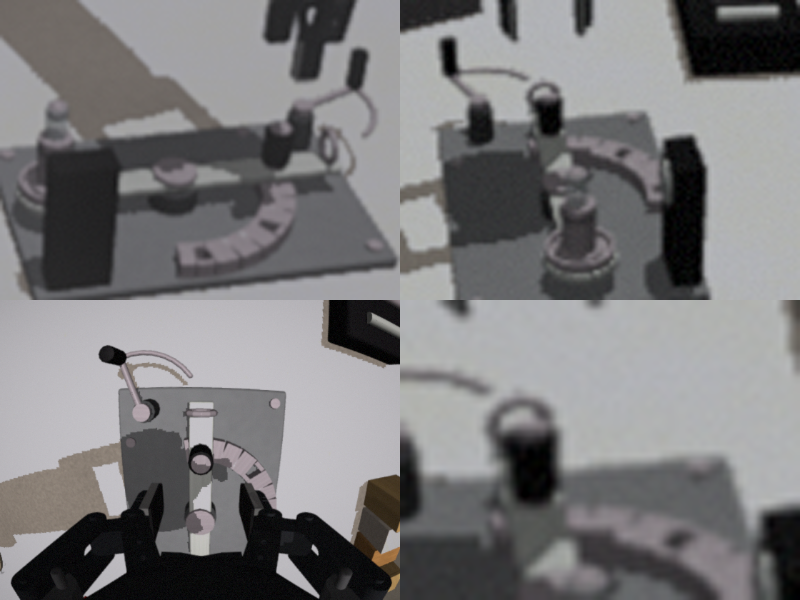

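>>> apply_moves --pt "-0.2 10 -8 0 0" --pt "-0.2 22 -17 0 0" --pt "-0.2 26 -20 0 0" --pt "-0.2 26 -20 0 0" --pt "-0.2 14 -11 3 0" --pt "-0.2 5.6 -4.6 4 0" --pt "-0.2 0 0 0 -10.2" --pt "-0.2 0 0 0 -10.2" --pt "-0.2 0 0 0 0" --pt "-0.2 0 0 0 0"

```text
time_s: 17.12
eef_pos: [517.7, 281.1, 149.7]
ee_rot: [-0.0, 0.61, 0.792, -0.0]
force: [0.7, -1.0, 0.5]
grip_width: 0.597
grip_force: 0.0
```

```bash
python3 - <<'E'
from h import *
a,K,T=load("scene6"); b,K2,T2=load("side6")
print("knobtop",two(ray(K,T,(380.1,195.7)),ray(K2,T2,(263.8,170))))
go([517.4,281.3,79],105.3)
snap("wrist","wrist7"); w,K,T=load("wrist7")
P={"hkt":[517.4,281.3,88],"hinge":[533,224.5,53]}
for n,p in P.items(): print(n,proj(K,T,p,True).round(1))
g=cv2.cvtColor(w,cv2.COLOR_BGR2GRAY)
m=((g<60)*255).astype(np.uint8); m[300:]=0
n,l,s,c=cv2.connectedComponentsWithStats(m)
print([(s[i].tolist(),c[i].round(1).tolist()) for i in range(1,n) if s[i,4]>60])
E
```

```text
knobtop (array([585.57250017, 172.55788338,  72.33214269]), np.float64(2.963540882575874))
t 17.125 pos [517.7 281.1 149.7] yaw 104.77 tilt [-0.0002 -0.0001] F [ 0.7 -1.   0.5] w 0.597 gf 0.0 q6 0.04
 tool shift [ 0.2 -0.2 70.7] turn -0.5
hkt [278.6 241.2]
hinge [279.9 296.5]
[([507, 142, 53, 148, 3874], [541.8, 229.2]), ([170, 215, 268, 85, 4643], [284.1, 271.8]), ([267, 263, 11, 34, 261], [272.4, 279.3]), ([287, 264, 10, 30, 215], [291.0, 279.2])]
```

View pics/wrist7.png

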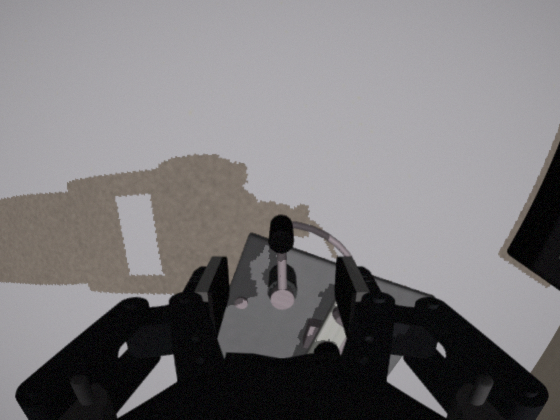

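Hook knob top at (281,240), matching the prediction, hinge at (283,299). The plunger knob's height confirms it is down. Descending and gripping.

>>> apply_moves --pt "-0.2 0 0.5 10 0" --pt "-0.2 0 0 20 0" --pt "-0.2 0 0 20 0" --pt "-0.2 0 0 13 0" --pt "-0.2 0 0 6.5 0" --pt "-0.2 0 0 1 0" --pt "0.3 0 0 0 0" --pt "0.7 0 0 0 0" --pt "1 0 0 0 0" --pt "1 0 0 0 0" --pt "1 0 0 0 0" --newtons 30

```text
time_s: 18.55
eef_pos: [518.2, 281.7, 79.9]
ee_rot: [0.0, 0.609, 0.793, 0.0]
force: [-0.7, 0.3, 5.5]
grip_width: 0.179
grip_force: 29.8
```

```bash
python3 - <<'E'
from h import *
go([517.4,281.3,79],105.3)
s=sense(); d=s["eef_pos"][:2]-[533,224]; print(np.hypot(*d),np.degrees(np.arctan2(d[1],d[0])))
E
```

```text
t 18.55 pos [518.2 281.7  79.9] yaw 105.0 tilt [0.0007 0.0003] F [-0.7  0.3  5.5] w 0.179 gf 29.793182909488678 q6 0.04
 tool shift [-0.2 -0.9  0.9] turn -0.3
59.607732484828276 104.37601712815106
```

>>> apply_moves --pt "1 -0.1 2.6 0 2.5" --pt "1 -0.2 5.2 0 5" --pt "1 -0.2 5.2 0 5" --pt "1 -0.2 5.2 0 5" --pt "1 -0.2 5.2 0 5" --pt "1 -0.2 5.2 0 5" --pt "1 -0.1 2.6 0 2.5" --pt "1 0 0 0 0"

```text
time_s: 19.55
eef_pos: [549.5, 281.5, 79.9]
ee_rot: [0.0, 0.794, 0.608, 0.001]
force: [0.5, -0.5, 4.4]
grip_width: 0.177
grip_force: 29.9
```

```bash
python3 - <<'E'
from h import *
snap("side","side8"); snap("scene","scene8")
go([517.4,281.3,79],105.3)
s=sense(); d=s["eef_pos"][:2]-[533,224]; print(np.hypot(*d),np.degrees(np.arctan2(d[1],d[0])))
E
```

```text
t 19.65 pos [549.4 281.5  79.9] yaw 75.0 tilt [0.0015 0.    ] F [ 0.2 -1.3  5.1] w 0.175 gf 29.938074946403503 q6 0.55
 tool shift [ -8.5 -30.9   0.9] turn -30.3
59.84696891482014 74.07102085269717
```

>>> apply_moves --pt "1 -0.1 2.6 0 2.5" --pt "1 -0.2 5.2 0 5" --pt "1 -0.2 5.2 0 5" --pt "1 -0.2 5.2 0 5" --pt "1 -0.1 2.6 0 2.5" --pt "1 0 0 0 0"

```text
time_s: 20.4
eef_pos: [568.3, 272.7, 79.9]
ee_rot: [0.0, 0.887, 0.462, 0.001]
force: [1.3, -2.2, 4.7]
grip_width: 0.177
grip_force: 30.0
```

>>> apply_moves --pt "1 -0.1 2.6 0 2.5" --pt "1 -0.1 2.6 0 2.5" --pt "1 0 0 0 0"

```text
time_s: 20.78
eef_pos: [572.4, 269.5, 80.0]
ee_rot: [0.0, 0.906, 0.422, 0.001]
force: [1.5, -1.2, 6.1]
grip_width: 0.179
grip_force: 29.9
```

>>> apply_moves --pt "1 0 1.0 0 1" --pt "1 0 1.0 0 1" --pt "1 0 0 0 0"

```text
time_s: 21.15
eef_pos: [573.8, 268.2, 79.9]
ee_rot: [0.0, 0.914, 0.407, 0.001]
force: [1.6, -1.7, 4.1]
grip_width: 0.174
grip_force: 29.9
```

>>> apply_moves --pt "1 0 1.0 0 1" --pt "1 0 1.0 0 1" --pt "1 0 0 0 0"

```text
time_s: 21.52
eef_pos: [575.3, 266.9, 79.9]
ee_rot: [0.0, 0.92, 0.391, 0.001]
force: [0.6, -1.7, 4.8]
grip_width: 0.174
grip_force: 29.9
```

>>> apply_moves --pt "1 0 1.0 0 1" --pt "1 0 0 0 0"

```text
time_s: 21.78
eef_pos: [575.7, 266.5, 79.9]
ee_rot: [0.0, 0.924, 0.383, 0.001]
force: [-0.6, 0.0, 5.6]
grip_width: 0.179
grip_force: 30.0
```

>>> apply_moves --pt "1 0 1.0 0 1" --pt "1 0 0 0 0"

```text
time_s: 22.02
eef_pos: [575.7, 266.3, 79.9]
ee_rot: [-0.001, 0.927, 0.375, -0.0]
force: [-4.4, 2.1, 8.3]
grip_width: 0.176
grip_force: 30.2
```

Position has stalled and the reaction force is rising, at the predicted stop angle of about 44°. One more light press, then release.

>>> apply_moves --pt "1 0 1.0 0 0" --pt "1 0 0 0 0"

```text
time_s: 22.28
eef_pos: [575.8, 266.2, 79.9]
ee_rot: [-0.001, 0.927, 0.375, -0.001]
force: [-6.5, 5.2, 9.1]
grip_width: 0.176
grip_force: 30.4
```

>>> apply_moves --pt "0.45 0 -0.7 0 0" --pt "0.3 0 -0.7 0 0" --pt "0.2 0 -0.4 0 0" --pt "0.2 0 0 0 0" --pt "0.2 0 0 -8 0" --pt "0.2 0 0 -20 0" --pt "0.2 0 0 -30 0" --pt "0.2 0 0 -30 0" --pt "0.2 0 0 -15 0" --pt "0.2 0 0 0 0"

```text
time_s: 23.52
eef_pos: [575.8, 266.2, 183.1]
ee_rot: [0.0, 0.927, 0.375, 0.001]
force: [-0.4, 1.5, -0.4]
grip_width: 0.402
grip_force: 0.0
```

```bash
python3 - <<'E'
from h import *
go([517.4,281.3,79],105.3)
for n in ("scene","side","wrist"): snap(n,n+"9")
o=np.zeros((600,800,3),np.uint8)
o[:300,:400]=cv2.resize(load("scene9")[0][150:258,280:424],(400,300),interpolation=2)
o[:300,400:]=cv2.resize(load("side9")[0][140:230,220:340],(400,300),interpolation=2)
o[300:,:400]=cv2.resize(load("wrist9")[0],(400,300))
o[300:,400:]=cv2.resize(load("scene9")[0][160:220,350:430],(400,300),interpolation=2)
cv2.imwrite("pics/m9.png",o)
E
```

```text
t 23.525 pos [575.8 266.2 183.1] yaw 44.0 tilt [0.0015 0.0004] F [-0.4  1.5 -0.4] w 0.402 gf 0.0 q6 1.05
 tool shift [-31.7 -51.5 104. ] turn -61.3
```

View pics/m9.png

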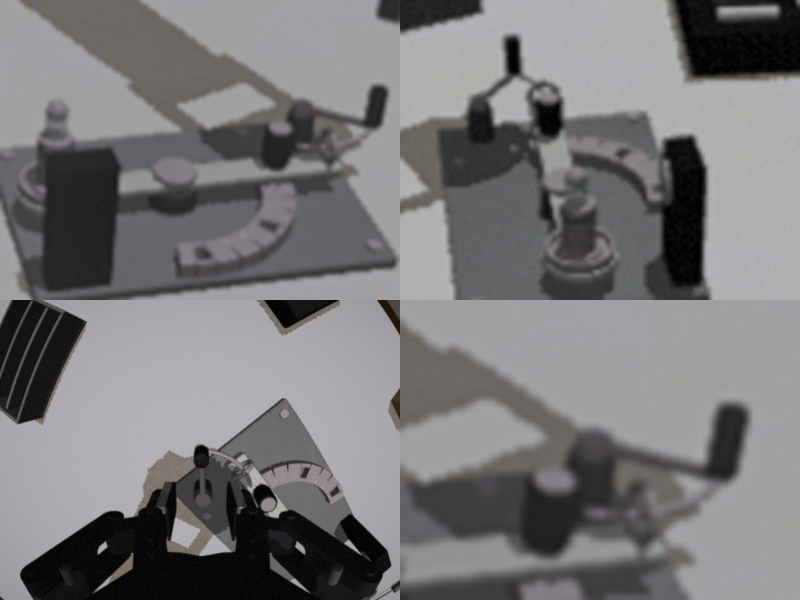

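The hook's bar runs through the ring and rests at its stop. The bulb stands in the dish beside the photocell, the plunger knob is down, and the gripper is clear. Handing in.

```bash
python3 -c "
from h import *
print(ctrl.finish_job())"
```

```text
the job is handed in; nothing more can be done
None
```

The job is done and handed in at about 24 s: the bulb stands in the dish, the arm is locked in the test hole, and the hook is through the ring against its stop, all as seen in the last pictures; no verdict came back.

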